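# Find the rocking box cover and hold it home

## Task

One of the four identical covers on the mounting plate is not seated. Press gently with closed fingertips near an end of each cover until you find the one that rocks, then press that cover down at its middle until it is level and fully home, and finish the program while still holding it down there. Only press, pick nothing up, use no more than moderate force, and leave the tools lying round the plate where they are.

Things in the scene. Friction and masses are not known exactly. Their poses are not given: they have to be found in the camera images.
- plate: Aluminium mounting plate fixed to the desk, 206 (its x) x 134 (its y) x 8 mm; origin at the centre of its underside, z = 0. It carries four wiring boxes, 2 x 2, with identical flat grey plastic covers 76 mm long (plate x) by 42 mm wide (plate y). Their tops stand 35 to 40 mm above the desk, at random from box to box, which tells nothing about seating. Three covers are rigid.
- place_1 (a point): Middle of the cover at the plate's +x, +y corner, at the mean height of the cover tops, 37.5 mm above the desk (the true top is up to 2.5 mm higher or lower). Axes as the plate. The gaps to the neighbouring covers are 19 mm along x and 18 mm along y. The loose cover may be at any of the four places and looks like the others.
- place_2 (a point): The same for the cover at the +x, -y corner of the plate.
- place_3 (a point): The same for the cover at the -x, +y corner of the plate.
- place_4 (a point): The same for the cover at the -x, -y corner of the plate.
- seat (a joint): How far the loose cover, wherever it is, is down at its middle: 0 as found, about 0.004 m fully home. Pressed at its middle it goes straight down against a springy gasket (1 N to start, about 8 N at the bottom), is stopped level by the box rim, and comes up again if released.
- rock (a joint): Tilt (rad) of the loose cover about its short middle line (plate y): 0 level, positive with its +x end down, up to about 0.1 either way. 3 to 4 N pressed 26 mm from its middle toward either end (along plate x) rocks that end down by 3 to 4 mm; let go, it springs back level. On a rigid cover nothing gives.
- driver_amber: Bystander, loose: screwdriver with amber handle, 180 x 23 x 23 mm, lying beside the plate; origin at the centre of its underside.
- tape_yellow: Bystander, loose: roll of yellow tape lying flat, 60 mm across, 18 mm high; origin at the centre of its underside.
- spanner_13: Bystander, loose: steel spanner 181 x 32 x 8 mm; origin at the centre of its underside.
- marker_red: Bystander, loose: red and black marker pen 130 x 17 x 17 mm; origin at the centre of its underside.

How it is judged (in metres and radians):
On the way:
1. the loose cover is found by rocking it: pressed near an end, it tilts by more than 0.03 rad ((value of joint rock above 0.03 rad or value of joint rock below -0.03 rad)), for 0.05 s.
At the end, for the whole second after the job is handed in: The loose cover is held down by the fingers (more than 4 N), at least 3.2 mm of its 4 mm down at the middle and level within 0.02 rad (value of joint seat above 0.0032 m and value of joint rock between -0.02 and 0.02 rad and contact force between the fingers and anything else above 4 N); the arm keeps its last pose, push and grip.
It fails at once if the fingers press on anything with more than 60 N (contact force between the fingers and anything else above 60 N).
It fails at once if a bystander tool is moved by more than 15 mm (distance of any of driver_amber, tape_yellow, spanner_13, marker_red from where it was at the start of the episode above 0.015 m).
It also fails if it takes over 54 s, if anything falls off the work surface, if the arm or the gripper's body presses on something with over 40 N, if the wrist force passes 120 N, or if a joint passes its speed limit or range.

## Robot

A 7-joint arm with a two-finger parallel gripper is mounted at the origin on a cart in front of the work surface, level with it; the furniture and walls round the work are solid. World frame = base frame: x ahead of the robot, y to its left, z up, the work surface at z = 0. Lengths are in mm, angles in rad, forces in N, time in s.
With the tool pointing down it reaches from about 400 to 750 mm from the base axis. Payload 19.5 kg.
Tool frame: the origin (TCP) lies at the very end of the fingers, on their centre line; the grasp point (between the pads) lies 19 mm behind it; z points along the fingers, y is the line along which they close (so a half turn about z gives the same grasp; the last joint's range is limited). The gripper opens to 85 mm and grips with 20 to 120 N. Pads are 22 mm wide; open, the fingers measure 114 mm over their backs; the gripper's body (76 mm by 85 mm) begins 54 mm behind the grasp point. The pads swing forward as they close: fully open they stand 13 mm farther back than shut.
Start: joints at [-1.351, 0.707, -0.028, 1.485, 0.022, 0.951, -0.075], TCP at [148.81, 555.383, 231.268] pointing down, gripper open.
Joint ranges: [-2.71, 2.71], [-0.32, 2.16], [-1.57, 1.52], [0, 2.45], [-1.46, 4.6], [0, 2.02], [-2.83, 2.83]. Speed limits (rad/s): [1.89, 1.89, 2.57, 2.57, 3.01, 3.01, 3.01].

## Interface

Orientations are given as a rotation vector (axis times angle).
In Python, from cell import get_obs, imaging, ctrl gives the robot as it stands.
- The arm moves only by the tool jog_arm, never from a script. Its argument "motion" is a list that holds one entry, the list of rows, each a list of 7 numbers: the opening, from 0 (shut) to 1 (fully open), then the shift along the tool's x, y, z in a scale on which 1.0 is 0.4 m, then the turn, a rotation vector about the tool's x, y, z in parts of the range, where 1.0 means 2 rad. In form: [[[jaw, dx, dy, dz, ax, ay, az], ...]]. A call has exactly 5 rows; each row is the pose to reach, as a shift and turn from the pose commanded when the call began, along the tool's axes at that moment; what a row does not reach only later rows make up. A row lasts 1/12 s, in which the tool goes at most 41.7 mm and 7.16 degrees, less where a joint would pass 70% of its speed; a pose out of reach is approached as far as the arm can. Shift and turn numbers lie between -1 and 1, and a call with a number outside is refused. A call with a gripper value outside its range is refused whole. The fingers move at their own pace and stop on an object; the grip force is fixed at half the most. Time passes only in rows, so rows that repeat a pose let the fingers close, or fill a call up. It gives the time, the measured TCP pose, the force, the opening and the grip force at its end, in the units of the state.
- get_obs(): the state, without advancing time (a new reading comes with each control period).
- imaging.capture(name): name is "side" or "top"; returns a dict with "color" (384x512x3 uint8, red, green, blue), "intrinsics" (3x3 intrinsics, pixels), "R" (3x3) and "t" (3): a world point X has camera coordinates R X + t. Camera axes: x right, y down, z forward; pixel columns grow to the right and rows downward; lengths in mm; the calibration is good to about 2 mm. A picture is of the moment at which its call begins. There is no depth.
- ctrl.close_job(): hands the job in; it is judged then, once.
The state is a dict: "time": time; "joint_pos": joint angles; "qd": joint speeds; "tau": joint torques, N m; "tool_pos": TCP position; "ee_rot": TCP orientation; "contact_force": force on the tool from outside, world axes, zero at the start; "wrist_torque": the same for the moment, N m; "grip_width": opening from 0.0 (shut) to 1.0 (fully open); "gripper_force": force on a finger pad.
Only numpy, scipy, OpenCV 4.12 (cv2) and the standard library are available. Lean on these libraries where they do the work, as an engineer would, in place of code of your own. Each camera call takes 0.05 s, during which the arm holds its last target. There are 200 camera calls.

## Working session

There is one attempt and no reset: what is moved stays moved. The work goes in short steps, Python scripts to look and compute and a tool call to move; the robot and the scene stay as the last step left them, time stands still between calls to the robot, and variables do not carry over. Pictures are saved under pics/ and viewed, at most 10 in all, crops included, and the job is handed in when it is done.

Besides the shell and the picture viewer there is one more tool, called as name(argument=value, ...) on one line, values as JSON. jog_arm: Moves the arm, as the interface text tells. Its arguments: {"type":"object","properties":{"motion":{"type":"array","items":{"type":"array","items":{"type":"array","items":{"type":"number"}}}}},"required":["motion"]}

```bash
mkdir -p pics; python3 - <<'E'
from cell import get_obs, imaging
import cv2,numpy as np,pickle
o=get_obs();print({k:np.round(v,3) for k,v in o.items()})
for n in("top","side"):
    d=imaging.capture(n);pickle.dump(d,open(n+'.pkl','wb'))
    cv2.imwrite(f'pics/{n}0.png',cv2.resize(d['color'][:,:,::-1],(800,600),interpolation=cv2.INTER_CUBIC))
    print(n,d['intrinsics'],-d['R'].T@d['t'])
E
```

```text
{'time': np.float64(0.0), 'joint_pos': array([-1.351,  0.707, -0.028,  1.485,  0.022,  0.951, -0.076]), 'qd': array([ 0.   ,  0.   , -0.001, -0.001,  0.   ,  0.001, -0.002]), 'tau': array([-0.0000e+00, -8.8319e+01,  1.2350e+00, -2.3617e+01,  1.7000e-02,
        6.0000e-03,  0.0000e+00]), 'tool_pos': array([148.721, 555.143, 230.834]), 'ee_rot': array([-4.100e-01, -3.115e+00,  2.000e-03]), 'contact_force': array([-1.367, -0.083, -0.055]), 'wrist_torque': array([ 0.021, -0.008, -0.029]), 'gripper_force': np.float64(0.0), 'grip_width': np.float64(1.001)}
top [[423.01239865   0.         253.29138986]
 [  0.         423.01239865 186.85293037]
 [  0.           0.           1.        ]] [ 437.97000565 -348.87991908  914.72799318]
side [[381.02534155   0.         255.55741285]
 [  0.         381.02534155 194.09159008]
 [  0.           0.           1.        ]] [  318.05356304 -1072.64133797   457.62804624]
```

View pics/top0.png

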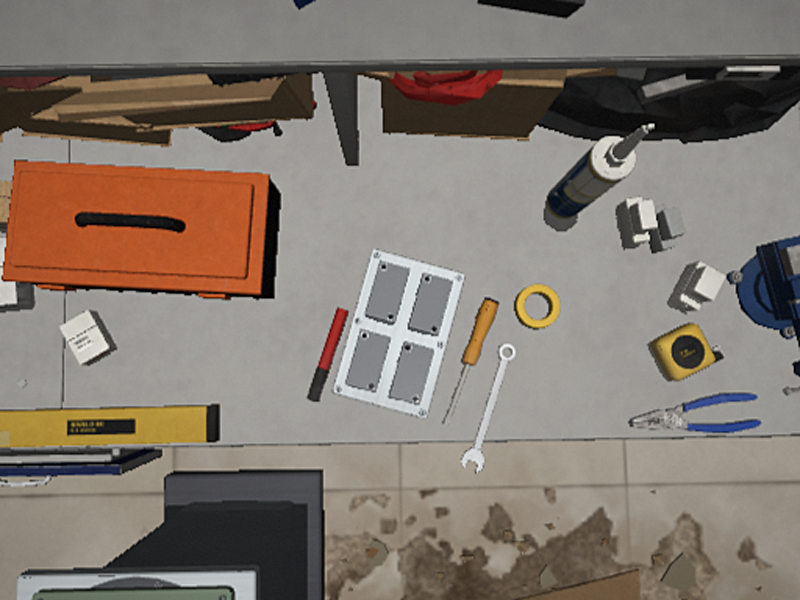

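View pics/side0.png

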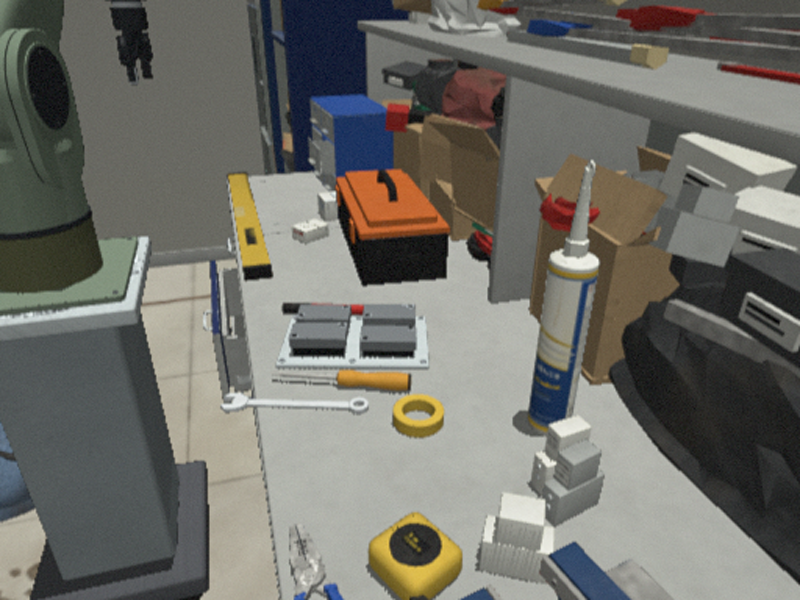

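The top view shows the plate with corners near (375,250), (465,272), (425,417), (334,392) in the 800x600 picture. The marker is on its left, the driver, spanner and tape on its right, and the orange toolbox to the upper left. The side view agrees. I'll enlarge for corner readings.

```bash
python3 - <<'E'
import cv2,pickle
d=pickle.load(open('top.pkl','rb'));c=d['color'][150:275,195:325,::-1]
c=cv2.resize(c,None,fx=4.8,fy=4.8,interpolation=cv2.INTER_CUBIC);cv2.imwrite('pics/crop.png',c);print(c.shape)
E
```

```text
(600, 624, 3)
```

View pics/crop.png

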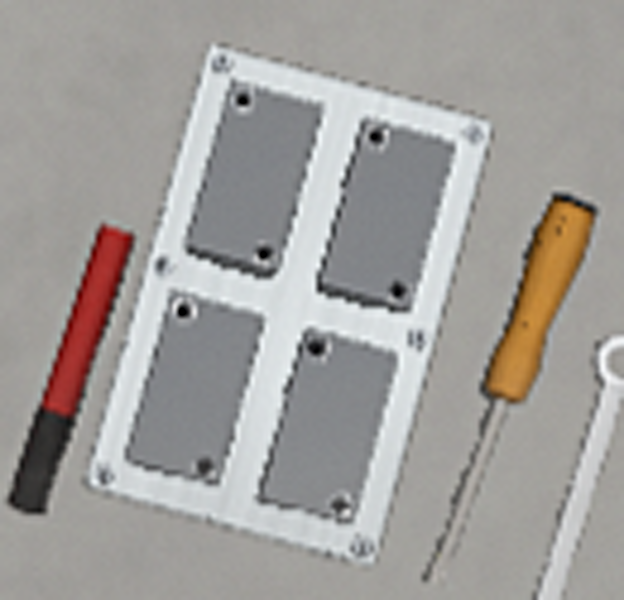

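Crop: plate corners at (211,45), (490,125), (372,563), (86,485); the marker is about 20 px left of the plate and the driver about 70 px right.

```bash
cat > h.py <<'E'
import numpy as np,pickle
from scipy.spatial.transform import Rotation as R
d=pickle.load(open('top.pkl','rb'))
def ray(u,v,z):  # crop px -> world at z
    p=np.linalg.inv(d['intrinsics'])@[195+(u+.5)/4.8-.5,150+(v+.5)/4.8-.5,1]
    c=-d['R'].T@d['t'];r=d['R'].T@p
    return c+r*(z-c[2])/r[2]
P=[ray(*q,8) for q in[(211,45),(490,125),(372,563),(86,485)]]
C=sum(P)/4
ex=(P[0]+P[1]-P[2]-P[3]);ex/=np.linalg.norm(ex);ey=np.cross([0,0,1],ex)
E
python3 - <<'E'
from h import *
from cell import get_obs
for i in range(4):print(P[i].round(1),np.linalg.norm(P[i]-P[i-1]).round(1))
print('C',C,'ex',ex,np.arctan2(ex[1],ex[0]))
for n,q in dict(A=(47.5,30),B=(47.5,-30),Cc=(-47.5,30),D=(-47.5,-30)).items():
    print(n,(C+ex*q[0]+ey*q[1]).round(1))
for q in[(232,82),(322,102),(280,275),(186,248),(168,292),(264,318),(222,485),(126,460)]:print(q,((ray(*q,37.5)-C)@np.c_[ex,ey]).round(1))
o=get_obs();M=R.from_rotvec(o['ee_rot']).as_matrix();print(M.round(3))
c=C+ex*47.5+ey*30
print('tool-frame delta to A',M.T@(c-o['tool_pos']))
print('Rrel', (R.from_matrix(M).inv()*R.from_matrix(np.c_[-ex,ey,[0,0,-1]])).as_rotvec())
E
```

```text
[ 581.6 -322.5    8. ] 204.0
[ 543.4 -447.5    8. ] 130.7
[ 349.9 -390.5    8. ] 201.7
[ 386.  -264.7    8. ] 130.9
C [ 465.21123076 -356.30816071    8.        ] ex [ 0.95916133 -0.28285958  0.        ] -0.2867741361032591
A [ 519.3 -341.     8. ]
B [ 502.3 -398.5    8. ]
Cc [ 428.1 -314.1    8. ]
D [ 411.2 -371.6    8. ]
(232, 82) [84.7 50. ]
(322, 102) [86.7  9.9]
(280, 275) [9.2 7.3]
(186, 248) [ 9.6 49.6]
(168, 292) [-10.8  52. ]
(264, 318) [-10.5   9. ]
(222, 485) [-84.    7.2]
(126, 460) [-84.7  49.7]
[[-0.966  0.259 -0.   ]
 [ 0.259  0.966 -0.001]
 [-0.    -0.001 -1.   ]]
tool-frame delta to A [-589.78717173 -769.47667481  223.69326895]
Rrel [-1.02492313e-03  6.54912427e-05  2.49726949e-02]
```

The manual's scale: shifts go in shares of 0.4 m and turns go in shares of 2 rad. Converting my numbers, -0.165 m / 0.4 = -0.4125, -0.072 m / 0.4 = -0.18, 0.025 rad / 2 = 0.0125.

jog_arm(motion=[[[0, -0.0825, -0.035, -0.1, 0, 0, 0.0125], [0, -0.165, -0.0725, -0.1, 0, 0, 0.0125], [0, -0.25, -0.1075, -0.1, 0, 0, 0.0125], [0, -0.3325, -0.145, -0.1, 0, 0, 0.0125], [0, -0.4125, -0.18, -0.1, 0, 0, 0.0125]]])

```text
time: 0.52
tool_pos: [290.9, 441.5, 271.3]
ee_rot: [0.45, 3.109, -0.001]
contact_force: [1.0, 0.4, -0.9]
grip_width: 0.301
gripper_force: 0.0
```

Scaled: -0.165 m / 0.4 = -0.4125, -0.133 m / 0.4 = -0.3325.

jog_arm(motion=[[[0, -0.0825, -0.035, 0, 0, 0, 0], [0, -0.165, -0.0725, 0, 0, 0, 0], [0, -0.25, -0.1075, 0, 0, 0, 0], [0, -0.3325, -0.145, 0, 0, 0, 0], [0, -0.4125, -0.18, 0, 0, 0, 0]]])

```text
time: 0.93
tool_pos: [428.7, 325.7, 271.2]
ee_rot: [-0.449, -3.109, 0.001]
contact_force: [-0.2, 0.4, -0.5]
grip_width: 0.001
gripper_force: 0.0
```

Scaled: -0.146 m / 0.4 = -0.365, -0.08 m / 0.4 = -0.2.

jog_arm(motion=[[[0, -0.04, -0.0725, 0, 0, 0, 0], [0, -0.08, -0.145, 0, 0, 0, 0], [0, -0.12, -0.22, 0, 0, 0, 0], [0, -0.16, -0.2925, 0, 0, 0, 0], [0, -0.2, -0.365, 0, 0, 0, 0]]])

```text
time: 1.35
tool_pos: [462.8, 163.1, 271.2]
ee_rot: [-0.449, -3.109, 0.0]
contact_force: [0.8, -0.0, 0.3]
grip_width: 0.003
gripper_force: 0.0
```

Scaled: -0.146 m / 0.4 = -0.365, -0.117 m / 0.4 = -0.2925.

jog_arm(motion=[[[0, -0.04, -0.0725, 0, 0, 0, 0], [0, -0.08, -0.145, 0, 0, 0, 0], [0, -0.12, -0.22, 0, 0, 0, 0], [0, -0.16, -0.2925, 0, 0, 0, 0], [0, -0.2, -0.365, 0, 0, 0, 0]]])

```text
time: 1.77
tool_pos: [498.3, 0.4, 271.2]
ee_rot: [-0.449, -3.109, 0.0]
contact_force: [1.3, 0.7, -0.1]
grip_width: 0.0
gripper_force: 0.0
```

Scaled: -0.161 m / 0.4 = -0.4025, -0.129 m / 0.4 = -0.3225.

jog_arm(motion=[[[0, -0.0225, -0.08, 0, 0, 0, 0], [0, -0.045, -0.16, 0, 0, 0, 0], [0, -0.0675, -0.2425, 0, 0, 0, 0], [0, -0.09, -0.3225, 0, 0, 0, 0], [0, -0.1113, -0.4025, 0, 0, 0, 0]]])

```text
time: 2.18
tool_pos: [495.0, -166.7, 271.2]
ee_rot: [-0.449, -3.109, 0.0]
contact_force: [0.8, 0.9, 0.5]
grip_width: -0.006
gripper_force: 0.0
```

Scaled: -0.161 m / 0.4 = -0.4025, -0.129 m / 0.4 = -0.3225.

jog_arm(motion=[[[0, -0.0225, -0.08, 0, 0, 0, 0], [0, -0.045, -0.16, 0, 0, 0, 0], [0, -0.0675, -0.2425, 0, 0, 0, 0], [0, -0.09, -0.3225, 0, 0, 0, 0], [0, -0.1113, -0.4025, 0, 0, 0, 0]]])

```text
time: 2.6
tool_pos: [492.1, -333.6, 271.1]
ee_rot: [-0.449, -3.109, -0.0]
contact_force: [0.9, -0.2, 0.2]
grip_width: -0.0
gripper_force: 0.0
```

```bash
cat > st.py <<'E'
from h import *
from cell import get_obs
o=get_obs();p=o['tool_pos']
M=R.from_rotvec(o['ee_rot']).as_matrix()
print('t',o['time'],'plate xy',((p-C)@np.c_[ex,ey]).round(1),'z',p[2].round(2),'F',o['contact_force'].round(2),'rotvec err',(R.from_matrix(M).inv()*R.from_matrix(np.c_[-ex,ey,[0,0,-1]])).as_rotvec().round(4))
E
python3 st.py
```

```text
t 2.6 plate xy [19.4 29.3] z 271.14 F [ 0.92 -0.21  0.16] rotvec err [ 0.0001 -0.0004 -0.0002]
```

Scaled: 0.15 m / 0.4 = 0.375, 0.12 m / 0.4 = 0.3.

jog_arm(motion=[[[0, -0.005, 0, 0.075, 0, 0, 0], [0, -0.005, 0, 0.15, 0, 0, 0], [0, -0.005, 0, 0.225, 0, 0, 0], [0, -0.005, 0, 0.3, 0, 0, 0], [0, -0.005, 0, 0.375, 0, 0, 0]]])

```text
time: 3.02
tool_pos: [494.2, -332.4, 119.8]
ee_rot: [-0.449, -3.109, -0.0]
contact_force: [1.1, -1.2, -0.6]
grip_width: 0.0
gripper_force: 0.0
```

Scaled: 0.075 m / 0.4 = 0.1875, 0.065 m / 0.4 = 0.1625.

jog_arm(motion=[[[0, 0, 0, 0.075, 0, 0, 0], [0, 0, 0, 0.125, 0, 0, 0], [0, 0, 0, 0.1625, 0, 0, 0], [0, 0, 0, 0.1875, 0, 0, 0], [0, 0, 0, 0.1875, 0, 0, 0]]])

```text
time: 3.43
tool_pos: [493.7, -332.0, 44.5]
ee_rot: [-0.448, -3.107, -0.002]
contact_force: [0.4, 0.8, -0.6]
grip_width: 0.001
gripper_force: 0.0
```

```bash
python3 st.py; python3 - <<'E'
from cell import imaging
import cv2
c=imaging.capture('top')['color'][150:275,195:325,::-1]
d=imaging.capture('side')['color'][150:275,150:310,::-1]
cv2.imwrite('pics/chk.png',cv2.hconcat([cv2.resize(c,(364,350)),cv2.resize(d,(430,350))]))
E
```

```text
t 3.4333 plate xy [20.5 31.4] z 44.52 F [ 0.43  0.79 -0.58] rotvec err [ 0.0006 -0.0027  0.0001]
```

View pics/chk.png

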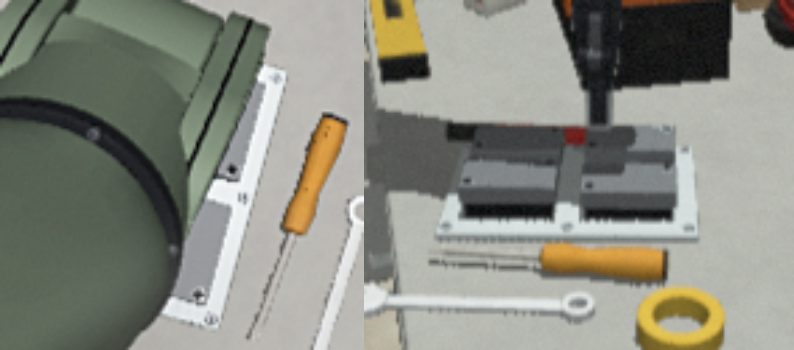

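The side crop (about (600,115)) shows the closed fingers just above the inner end of the far +x cover, clear of the marker. Descending gently.

Scaled: 0.004 m / 0.4 = 0.01, 0.003 m / 0.4 = 0.0075.

jog_arm(motion=[[[0, 0, 0, 0.0025, 0, 0, 0], [0, 0, 0, 0.005, 0, 0, 0], [0, 0, 0, 0.0075, 0, 0, 0], [0, 0, 0, 0.01, 0, 0, 0], [0, 0, 0, 0.01, 0, 0, 0]]])

```text
time: 3.95
tool_pos: [494.5, -332.6, 42.4]
ee_rot: [0.449, 3.109, -0.0]
contact_force: [1.1, -0.3, -0.1]
grip_width: 0.004
gripper_force: 0.0
```

Scaled: 0.0015 m / 0.4 = 0.0038, 0.001 m / 0.4 = 0.0025.

jog_arm(motion=[[[0, 0, 0, 0.0013, 0, 0, 0], [0, 0, 0, 0.0025, 0, 0, 0], [0, 0, 0, 0.0038, 0, 0, 0], [0, 0, 0, 0.0038, 0, 0, 0], [0, 0, 0, 0.0038, 0, 0, 0]]])

```text
time: 4.37
tool_pos: [494.5, -332.5, 40.8]
ee_rot: [-0.449, -3.109, 0.0]
contact_force: [0.6, -0.0, 0.3]
grip_width: 0.002
gripper_force: 0.0
```

Scaled: 0.001 m / 0.4 = 0.0025, 0.0005 m / 0.4 = 0.0013.

jog_arm(motion=[[[0, 0, 0, 0.0013, 0, 0, 0], [0, 0, 0, 0.0025, 0, 0, 0], [0, 0, 0, 0.0025, 0, 0, 0], [0, 0, 0, 0.0025, 0, 0, 0], [0, 0, 0, 0.0025, 0, 0, 0]]])

```text
time: 4.78
tool_pos: [494.5, -332.5, 39.9]
ee_rot: [0.449, 3.109, -0.0]
contact_force: [0.3, -0.2, 0.0]
grip_width: -0.002
gripper_force: 0.0
```

Scaled: 0.001 m / 0.4 = 0.0025, 0.0005 m / 0.4 = 0.0013.

jog_arm(motion=[[[0, 0, 0, 0.0013, 0, 0, 0], [0, 0, 0, 0.0025, 0, 0, 0], [0, 0, 0, 0.0025, 0, 0, 0], [0, 0, 0, 0.0025, 0, 0, 0], [0, 0, 0, 0.0025, 0, 0, 0]]])

```text
time: 5.2
tool_pos: [494.5, -332.6, 38.9]
ee_rot: [0.449, 3.109, -0.0]
contact_force: [0.0, -0.0, 0.1]
grip_width: -0.006
gripper_force: 0.0
```

Scaled: 0.001 m / 0.4 = 0.0025, 0.0005 m / 0.4 = 0.0013.

jog_arm(motion=[[[0, 0, 0, 0.0013, 0, 0, 0], [0, 0, 0, 0.0025, 0, 0, 0], [0, 0, 0, 0.0025, 0, 0, 0], [0, 0, 0, 0.0025, 0, 0, 0], [0, 0, 0, 0.0025, 0, 0, 0]]])

```text
time: 5.62
tool_pos: [494.5, -332.6, 37.9]
ee_rot: [0.449, 3.109, -0.0]
contact_force: [-0.6, -0.2, 0.2]
grip_width: 0.0
gripper_force: 0.0
```

Scaled: 0.001 m / 0.4 = 0.0025, 0.0005 m / 0.4 = 0.0013.

jog_arm(motion=[[[0, 0, 0, 0.0013, 0, 0, 0], [0, 0, 0, 0.0025, 0, 0, 0], [0, 0, 0, 0.0025, 0, 0, 0], [0, 0, 0, 0.0025, 0, 0, 0], [0, 0, 0, 0.0025, 0, 0, 0]]])

```text
time: 6.03
tool_pos: [494.5, -332.6, 37.6]
ee_rot: [0.449, 3.109, -0.001]
contact_force: [-3.5, 3.0, 14.8]
grip_width: -0.001
gripper_force: 7.6
```

Scaled: 0.001 m / 0.4 = 0.0025, 0.0005 m / 0.4 = 0.0013.

jog_arm(motion=[[[0, 0, 0, 0.0013, 0, 0, 0], [0, 0, 0, 0.0025, 0, 0, 0], [0, 0, 0, 0.0025, 0, 0, 0], [0, 0, 0, 0.0025, 0, 0, 0], [0, 0, 0, 0.0025, 0, 0, 0]]])

```text
time: 6.45
tool_pos: [494.6, -332.6, 37.5]
ee_rot: [0.449, 3.109, -0.001]
contact_force: [-8.9, 6.1, 33.5]
grip_width: 0.003
gripper_force: 16.8
```

A is rigid (top 37.6, nothing gives). On to its −x neighbour.

Scaled: 0.043 m / 0.4 = 0.1075, 0.02 m / 0.4 = 0.05.

jog_arm(motion=[[[0, 0, 0, -0.01, 0, 0, 0], [0, 0, 0, -0.02, 0, 0, 0], [0, 0.05, 0, -0.02, 0, 0, 0], [0, 0.1075, 0, -0.02, 0, 0, 0], [0, 0.1075, 0, -0.0125, 0, 0, 0]]])

```text
time: 6.87
tool_pos: [449.9, -319.9, 41.3]
ee_rot: [-0.45, -3.107, -0.0]
contact_force: [-0.7, 0.7, -0.6]
grip_width: -0.003
gripper_force: 0.0
```

Scaled: 0.001 m / 0.4 = 0.0025, 0.0008 m / 0.4 = 0.002.

jog_arm(motion=[[[0, 0, 0, 0.0005, 0, 0, 0], [0, 0, 0, 0.001, 0, 0, 0], [0, 0, 0, 0.0015, 0, 0, 0], [0, 0, 0, 0.002, 0, 0, 0], [0, 0, 0, 0.0025, 0, 0, 0]]])

```text
time: 7.28
tool_pos: [453.6, -320.4, 39.8]
ee_rot: [0.449, 3.109, -0.0]
contact_force: [0.8, -0.3, 0.1]
grip_width: -0.001
gripper_force: 0.0
```

Scaled: 0.001 m / 0.4 = 0.0025, 0.0008 m / 0.4 = 0.002.

jog_arm(motion=[[[0, 0, 0, 0.0005, 0, 0, 0], [0, 0, 0, 0.001, 0, 0, 0], [0, 0, 0, 0.0015, 0, 0, 0], [0, 0, 0, 0.002, 0, 0, 0], [0, 0, 0, 0.0025, 0, 0, 0]]])

```text
time: 7.7
tool_pos: [453.3, -320.4, 38.8]
ee_rot: [0.449, 3.109, -0.0]
contact_force: [-0.1, 0.2, 1.0]
grip_width: 0.0
gripper_force: 0.0
```

Scaled: 0.001 m / 0.4 = 0.0025, 0.0008 m / 0.4 = 0.002.

jog_arm(motion=[[[0, 0, 0, 0.0005, 0, 0, 0], [0, 0, 0, 0.001, 0, 0, 0], [0, 0, 0, 0.0015, 0, 0, 0], [0, 0, 0, 0.002, 0, 0, 0], [0, 0, 0, 0.0025, 0, 0, 0]]])

```text
time: 8.12
tool_pos: [453.2, -320.4, 37.8]
ee_rot: [0.449, 3.109, -0.0]
contact_force: [-0.5, 0.7, 0.2]
grip_width: 0.004
gripper_force: 0.0
```

Scaled: 0.001 m / 0.4 = 0.0025, 0.0008 m / 0.4 = 0.002.

jog_arm(motion=[[[0, 0, 0, 0.0005, 0, 0, 0], [0, 0, 0, 0.001, 0, 0, 0], [0, 0, 0, 0.0015, 0, 0, 0], [0, 0, 0, 0.002, 0, 0, 0], [0, 0, 0, 0.0025, 0, 0, 0]]])

```text
time: 8.53
tool_pos: [453.3, -320.4, 36.8]
ee_rot: [0.449, 3.109, -0.0]
contact_force: [-0.8, 1.0, 0.0]
grip_width: 0.002
gripper_force: 0.0
```

Scaled: 0.001 m / 0.4 = 0.0025, 0.0008 m / 0.4 = 0.002.

jog_arm(motion=[[[0, 0, 0, 0.0005, 0, 0, 0], [0, 0, 0, 0.001, 0, 0, 0], [0, 0, 0, 0.0015, 0, 0, 0], [0, 0, 0, 0.002, 0, 0, 0], [0, 0, 0, 0.0025, 0, 0, 0]]])

```text
time: 8.95
tool_pos: [453.3, -320.4, 36.0]
ee_rot: [0.449, 3.109, -0.0]
contact_force: [-1.7, 0.4, 9.1]
grip_width: 0.001
gripper_force: 4.9
```

Scaled: 0.001 m / 0.4 = 0.0025, 0.0008 m / 0.4 = 0.002.

jog_arm(motion=[[[0, 0, 0, 0.0005, 0, 0, 0], [0, 0, 0, 0.001, 0, 0, 0], [0, 0, 0, 0.0015, 0, 0, 0], [0, 0, 0, 0.002, 0, 0, 0], [0, 0, 0, 0.0025, 0, 0, 0]]])

```text
time: 9.37
tool_pos: [453.3, -320.4, 35.9]
ee_rot: [0.449, 3.109, -0.001]
contact_force: [-5.7, 3.8, 30.9]
grip_width: -0.0
gripper_force: 15.4
```

Rigid too. Next, the −x, −y cover.

Scaled: -0.06 m / 0.4 = -0.15, -0.006 m / 0.4 = -0.015.

jog_arm(motion=[[[0, 0, 0, -0.025, 0, 0, 0], [0, 0, -0.0625, -0.025, 0, 0, 0], [0, 0, -0.125, -0.025, 0, 0, 0], [0, 0, -0.15, -0.025, 0, 0, 0], [0, 0, -0.15, -0.015, 0, 0, 0]]])

```text
time: 9.78
tool_pos: [435.1, -380.7, 41.4]
ee_rot: [0.454, 3.108, -0.003]
contact_force: [-0.7, -0.3, 0.8]
grip_width: -0.002
gripper_force: 0.0
```

Scaled: 0.001 m / 0.4 = 0.0025, 0.0008 m / 0.4 = 0.002.

jog_arm(motion=[[[0, 0, 0, 0.0005, 0, 0, 0], [0, 0, 0, 0.001, 0, 0, 0], [0, 0, 0, 0.0015, 0, 0, 0], [0, 0, 0, 0.002, 0, 0, 0], [0, 0, 0, 0.0025, 0, 0, 0]]])

```text
time: 10.2
tool_pos: [436.6, -377.5, 39.9]
ee_rot: [0.448, 3.11, -0.0]
contact_force: [-0.1, 0.6, 1.0]
grip_width: 0.003
gripper_force: 0.0
```

Scaled: 0.001 m / 0.4 = 0.0025, 0.0008 m / 0.4 = 0.002.

jog_arm(motion=[[[0, 0, 0, 0.0005, 0, 0, 0], [0, 0, 0, 0.001, 0, 0, 0], [0, 0, 0, 0.0015, 0, 0, 0], [0, 0, 0, 0.002, 0, 0, 0], [0, 0, 0, 0.0025, 0, 0, 0]]])

```text
time: 10.62
tool_pos: [436.4, -377.9, 38.9]
ee_rot: [0.449, 3.109, -0.0]
contact_force: [1.0, 1.0, 1.9]
grip_width: -0.002
gripper_force: 0.9
```

Scaled: 0.001 m / 0.4 = 0.0025, 0.0008 m / 0.4 = 0.002.

jog_arm(motion=[[[0, 0, 0, 0.0005, 0, 0, 0], [0, 0, 0, 0.001, 0, 0, 0], [0, 0, 0, 0.0015, 0, 0, 0], [0, 0, 0, 0.002, 0, 0, 0], [0, 0, 0, 0.0025, 0, 0, 0]]])

```text
time: 11.03
tool_pos: [436.5, -378.0, 37.9]
ee_rot: [0.449, 3.109, -0.0]
contact_force: [2.6, 0.8, 1.8]
grip_width: -0.003
gripper_force: 1.6
```

jog_arm(motion=[[[0, 0, 0, 0.0005, 0, 0, 0], [0, 0, 0, 0.001, 0, 0, 0], [0, 0, 0, 0.0015, 0, 0, 0], [0, 0, 0, 0.002, 0, 0, 0], [0, 0, 0, 0.0025, 0, 0, 0]]])

```text
time: 11.45
tool_pos: [436.5, -378.0, 36.9]
ee_rot: [0.449, 3.109, -0.0]
contact_force: [3.8, 0.4, 5.2]
grip_width: 0.003
gripper_force: 2.4
```

It gives at 2–5 N, so this is the loose one. One more millimetre for a clear rock.

Scaled: 0.0008 m / 0.4 = 0.002, 0.0006 m / 0.4 = 0.0015.

jog_arm(motion=[[[0, 0, 0, 0.0008, 0, 0, 0], [0, 0, 0, 0.0015, 0, 0, 0], [0, 0, 0, 0.002, 0, 0, 0], [0, 0, 0, 0.002, 0, 0, 0], [0, 0, 0, 0.002, 0, 0, 0]]])

```text
time: 11.87
tool_pos: [436.6, -378.0, 36.2]
ee_rot: [0.449, 3.109, -0.0]
contact_force: [4.8, 0.5, 5.9]
grip_width: 0.001
gripper_force: 3.0
```

```bash
python3 st.py; python3 - <<'E'
from cell import imaging
import cv2
d=imaging.capture('side')['color'][180:250,170:300,::-1]
cv2.imwrite('pics/rock.png',cv2.resize(d,(780,420),interpolation=cv2.INTER_CUBIC))
E
```

```text
t 11.8667 plate xy [-21.3 -28.9] z 36.17 F [4.81 0.46 5.88] rotvec err [-0.0002  0.0007  0.0001]
```

View pics/rock.png

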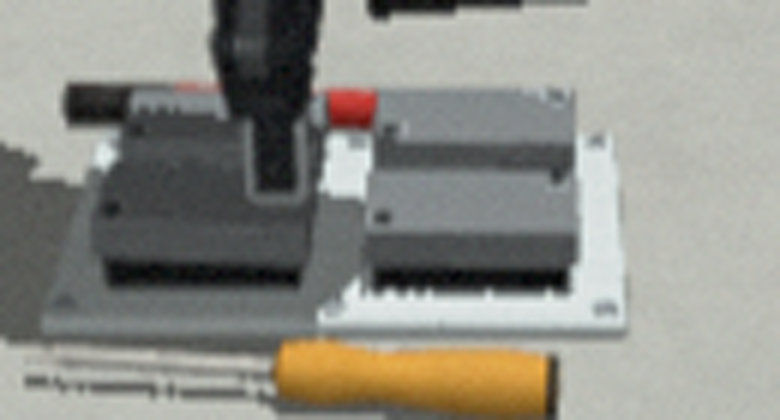

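The crop shows the fingertips on the inner (right) end of the near-left cover (about (275,185)), which dips slightly at that end. It went down about 3 mm, roughly 0.07 rad or more. Next: lift and press its middle.

Scaled: 0.026 m / 0.4 = 0.065, -0.001 m / 0.4 = -0.0025.

jog_arm(motion=[[[0, 0, 0, -0.02, 0, 0, 0], [0, 0.0325, 0, -0.02, 0, 0, 0], [0, 0.065, -0.0025, -0.02, 0, 0, 0], [0, 0.065, -0.0025, -0.015, 0, 0, 0], [0, 0.065, -0.0025, -0.01, 0, 0, 0]]])

```text
time: 12.33
tool_pos: [410.4, -371.7, 40.2]
ee_rot: [-0.45, -3.108, 0.0]
contact_force: [0.6, 0.8, 0.1]
grip_width: -0.0
gripper_force: 0.0
```

Scaled: 0.0025 m / 0.4 = 0.0063, 0.002 m / 0.4 = 0.005.

jog_arm(motion=[[[0, 0, 0, 0.0013, 0, 0, 0], [0, 0, 0, 0.0025, 0, 0, 0], [0, 0, 0, 0.0038, 0, 0, 0], [0, 0, 0, 0.005, 0, 0, 0], [0, 0, 0, 0.0063, 0, 0, 0]]])

```text
time: 12.75
tool_pos: [411.1, -371.6, 37.6]
ee_rot: [-0.449, -3.109, 0.0]
contact_force: [-1.7, 0.0, 4.3]
grip_width: 0.003
gripper_force: 2.4
```

Scaled: 0.0015 m / 0.4 = 0.0038, 0.0012 m / 0.4 = 0.003.

jog_arm(motion=[[[0, 0, 0, 0.001, 0, 0, 0], [0, 0, 0, 0.002, 0, 0, 0], [0, 0, 0, 0.003, 0, 0, 0], [0, 0, 0, 0.0038, 0, 0, 0], [0, 0, 0, 0.0038, 0, 0, 0]]])

```text
time: 13.17
tool_pos: [411.1, -371.6, 36.2]
ee_rot: [0.449, 3.109, -0.0]
contact_force: [-1.6, -0.6, 6.9]
grip_width: -0.001
gripper_force: 3.6
```

```bash
python3 st.py
```

```text
t 13.1667 plate xy [-47.6 -30. ] z 36.17 F [-1.65 -0.61  6.87] rotvec err [-0.0002  0.0001 -0.0001]
```

Scaled: 0.0012 m / 0.4 = 0.003, 0.0009 m / 0.4 = 0.0023.

jog_arm(motion=[[[0, 0, 0, 0.0008, 0, 0, 0], [0, 0, 0, 0.0015, 0, 0, 0], [0, 0, 0, 0.0023, 0, 0, 0], [0, 0, 0, 0.003, 0, 0, 0], [0, 0, 0, 0.003, 0, 0, 0]]])

```text
time: 13.58
tool_pos: [411.0, -371.6, 35.5]
ee_rot: [0.449, 3.109, -0.001]
contact_force: [-4.9, 2.3, 19.4]
grip_width: -0.0
gripper_force: 9.5
```

jog_arm(motion=[[[0, 0, 0, 0.0005, 0, 0, 0], [0, 0, 0, 0.001, 0, 0, 0], [0, 0, 0, 0.0015, 0, 0, 0], [0, 0, 0, 0.0015, 0, 0, 0], [0, 0, 0, 0.0015, 0, 0, 0]]])

```text
time: 14.0
tool_pos: [411.1, -371.6, 35.4]
ee_rot: [0.449, 3.109, -0.001]
contact_force: [-7.1, 4.9, 31.2]
grip_width: 0.001
gripper_force: 15.5
```

It bottomed out at 35.5 mm, about 4 mm down with a rigid stop, matching the gasket curve. I'll ease the push slightly, settle and hand in.

Scaled: -0.0005 m / 0.4 = -0.0013.

jog_arm(motion=[[[0, 0, 0, -0.0013, 0, 0, 0], [0, 0, 0, -0.0013, 0, 0, 0], [0, 0, 0, -0.0013, 0, 0, 0], [0, 0, 0, -0.0013, 0, 0, 0], [0, 0, 0, -0.0013, 0, 0, 0]]])

```text
time: 14.42
tool_pos: [411.0, -371.6, 35.5]
ee_rot: [0.449, 3.109, -0.001]
contact_force: [-5.3, 3.3, 20.9]
grip_width: -0.006
gripper_force: 10.6
```

```bash
python3 st.py; python3 -c "
from cell import get_obs,ctrl
o=get_obs()
if 12<o['contact_force'][2]<40 and o['tool_pos'][2]<35.8: print(ctrl.close_job())"
```

```text
t 14.4167 plate xy [-47.6 -30. ] z 35.5 F [-5.34  3.28 20.91] rotvec err [-0.0004  0.0002 -0.0001]
the job is handed in; nothing more can be done
None
```

I handed the job in at about 14.4 s, still holding the loose cover down at its middle with about 21 N, roughly 4 mm down on a rigid stop; it is the near-side, right-hand cover seen from the robot (place_4, if plate +x points away from the robot), and no judging result was shown.

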